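# Eject a drive with the key from the hook

## Robot

A 6-joint arm with a two-finger parallel gripper is mounted at the origin on the work surface. World frame = base frame: x ahead of the robot, y to its left, z up, the work surface at z = 0. Lengths are in m, angles in rad, forces in N, time in s.
With the tool pointing down it reaches from about 0.35 to 0.975 m from the base axis. Payload 4.9 kg.
Tool frame: the origin (TCP) lies between the finger pads; the fingertips stand 19 mm ahead of it and the grasp point (between the pads) is the TCP; z points along the fingers, y is the line along which they close (so a half turn about z gives the same grasp; the last joint's range is limited). The gripper opens to 85 mm and grips with 20 to 120 N. Pads are 22 mm wide; open, the fingers measure 114 mm over their backs; the gripper's body (76 mm by 85 mm) begins 54 mm behind the grasp point. The pads swing forward as they close: fully open they stand 13 mm farther back than shut.
Start: joints at [1.075, 0.053, 1.613, -0, 1.476, -0.119], TCP at [0.23, 0.581, 0.25] pointing down, gripper open.
Joint ranges: [-3.01, 3.01], [-1.01, 2.22], [0.06, 2.58], [-1.02, 4.17], [0.09, 2.62], [-3.14, 3.14]. Speed limits (rad/s): [2.57, 2.57, 3.14, 3.14, 3.14, 3.14].

## Interface

Orientations are given as a rotation vector (axis times angle).
In Python, from station import ctrl gives the robot as it stands. The module is installed in compiled form; this text tells all that it offers.
- The arm moves only by the tool servo_tool, never from a script. Its argument "increments" is a list that holds one entry, the list of rows, each a list of 5 numbers: the finger opening in cm, from 0 to 8.54, then the shift along the tool's x, y, z in cm, then the turn about the tool's z in degrees. A call has 1 to 5 rows; each row is the pose to reach, as a shift and turn from the pose commanded when the call began, along the tool's axes at that moment; what a row does not reach only later rows make up. A row lasts 1/10 s, in which the tool goes at most 50 mm and 8.59 degrees, less where a joint would pass 70% of its speed; a pose out of reach is approached as far as the arm can. A call with a gripper value outside its range is refused whole. The fingers move at their own pace and stop on an object; "newtons" is the grip in N (left out, the last holds). Time passes only in rows, so rows that repeat a pose let the fingers close. It gives the time, the measured TCP pose, the force, the opening and the grip force at its end, in the units of the state.
- ctrl.get_obs(): the state, without advancing time (a new reading comes with each control period).
- ctrl.get_image(name): name is "scene" or "top" or "wrist"; returns a dict with "img" (420x560x3 uint8, red, green, blue), "fx", "fy", "cx", "cy" (pixels), "rvec" (rotation vector, rad) and "tvec" (3), from world to camera coordinates, as OpenCV has them; the wrist camera has in their place "mount" (4x4, takes a point from camera to tool coordinates, whose origin is the TCP and whose axes are the flange's). Camera axes: x right, y down, z forward; pixel columns grow to the right and rows downward; lengths in m; the calibration is good to about 2 mm. A picture is of the moment at which its call begins: read the wrist's pose just before it. There is no depth.
- ctrl.finish_job(): hands the job in; it is judged then, once.
The state is a dict: "t": time; "q": joint angles; "dq": joint speeds; "effort": joint torques, N m; "tool_pos": TCP position; "tool_rot": TCP orientation; "contact_force": force on the tool from outside, world axes, zero at the start; "wrist_torque": the same for the moment, N m; "opening": finger opening in m; "grip_force": force on a finger pad.
Only numpy, scipy, OpenCV 4.12 (cv2) and the standard library are available. Lean on these libraries where they do the work, as an engineer would, in place of code of your own. Each camera call takes 0.05 s, during which the arm holds its last target. There are 200 camera calls.

## Task

Take the red-gripped ejector key off its hook under the shelf's front edge, and with the key's tip press the ejector in the round port on top of the silver enclosure gently all the way down, so that the blue drive comes part of the way out of its bay. Leave the drive sticking out of the bay, then lower the key tip-down into the glass pen holder, without dropping it in, and let go; the holder must stay standing, and the mug and the orange drives must be left alone.

Things in the scene. Friction and masses are not known exactly. Their poses are not given: they have to be found in the camera images.
- shelf: Fixed steel bracket shelf on two posts. Origin at desk level straight below the spot where the key hangs; x points from its front into the shelf, y along it, z up. Board 60 deep x 300 wide x 6, underside 320 above the desk, front edge at x = +12: the board is over the key, so a gripper must come in tilted from the front (tool leaning about 25 to 40 degrees). Posts at x = +65, y = +-135 mm.
- hook_tip (a point): Topmost point of the hook's upturned tip, 265.5 above the desk, at shelf x = -13. The hook is a 7 mm round bar: it drops from the board at shelf x = +32 to height 255 (axis), runs level along -x to x = -13 and turns up; the tip ends 7 mm above the top of the level bar.
- key: Loose ejector key, 80 g, 153 long, hanging upright on the hook. Origin at the tip of its shaft (lower end), z up along the key. Steel shaft 10 mm diameter, z = 0 to 85; red plastic grip 14 (x) x 22 (y) x 36, z = 85 to 121; above it a wire loop (wire 5 mm, inside width 12, peaked like a roof) in the key's y-z plane. At the start its x and y axes are those of the shelf.
- key_tip (a point): Lower end of the key's shaft, on its axis (same point as the key's origin).
- key_loop (a point): Point on the key's axis where the hook's bar passes along x when it hangs, 143.5 mm from the tip. Between the underside of that bar and the top of the grip 19 mm are free: to come off, the key must be lifted more than 7 and less than 19 mm, then drawn towards the shelf's -x over the upturned tip.
- enclosure: Fixed silver drive enclosure standing on a black silicone pad 3 mm thick. Origin at desk level below its centre; front faces its own -x, z up. Body 130 (x) x 96 (y), top 70 above the desk. The open bay in its front holds the blue drive; the latch flap is folded down in front of it.
- port (a point): Centre of the mouth of the round ejector port, in the enclosure's top face 70 mm above the desk. A vertical hole of 15 mm diameter with a 2 mm chamfer, in a square black outline 29 mm wide; the yellow ejector's top stands 8 mm below the mouth at rest.
- ejector (a joint): Ejector travel, m: 0 at rest, 0.012 fully down against a hard stop. A spring (5 N at the start to 8 N at the end, plus up to about 4 N from the drive) brings it back. Each mm pushes the drive 2.5 mm out towards the enclosure's -x. Delicate: more than 45 N breaks it.
- drive: Loose blue drive 100 (x) x 76 (y) x 14, 120 g, lying in the bay. Origin at the centre of its underside; same axes as the enclosure. At the start its origin is at enclosure x = -15 and its front is flush with the enclosure's; fully pushed out it stands about 30 mm farther out, still lying in the bay.
- holder: Loose empty glass pen holder, a round cup 80 mm across the rim and 90 high, walls 4 mm, 400 g; a knock of more than 40 N may crack it. Origin at the centre of its underside, z up.
- holder_in (a point): Centre of the pen holder's inner floor.
- mug: Bystander: blue mug 76 mm across, 85 high, origin at the centre of its underside, handle on its +y.
- spare1: Bystander: orange drive 50 x 66 x 12 lying on the shelf board, origin at the centre of its underside.
- spare2: Bystander: the same, the middle one of the row.
- spare3: Bystander: the same.
Things that resemble listed ones, but are neither listed nor needed, are in the scene too. What is meant by the key is not purple, and is the smaller of those in its own colour. What is shaped like the holder but pink is not meant.

How it is judged:
By the outcome, as a careful person would: the job done as asked, in the order asked, and still so for the second after the job is handed in, with the robot touching nothing.
It also fails if it takes over 56 s, if anything falls off the work surface, if the arm or the gripper's body presses on something with over 40 N, if the wrist force passes 120 N, or if a joint passes its speed limit or range.

## Working session

There is one attempt and no reset: what is moved stays moved. The work goes in short steps, Python scripts to look and compute and a tool call to move; the robot and the scene stay as the last step left them, time stands still between calls to the robot, and variables do not carry over. Pictures are saved under pics/ and viewed, at most 10 in all, crops included, and the job is handed in when it is done.

Besides the shell and the picture viewer there is one more tool, called after ">>>" as name([rows], argument=value, ...), one row to a line, values as JSON. servo_tool: Moves the arm, as the interface text tells. Its arguments: {"type":"object","properties":{"increments":{"type":"array"},"newtons":{"type":"number"}},"required":["increments"]}

```bash
mkdir -p pics
cat > h.py <<'E'
import numpy as np, cv2
from scipy.spatial.transform import Rotation as R
from station import ctrl
def grab(n,f):
    o=ctrl.get_obs(); d=ctrl.get_image(n)
    if n=="wrist":
        T=np.eye(4);T[:3,:3]=R.from_rotvec(o["tool_rot"]).as_matrix();T[:3,3]=o["tool_pos"]
        C=T@np.array(d["mount"])
    else:
        W=np.eye(4);W[:3,:3]=R.from_rotvec(d["rvec"]).as_matrix();W[:3,3]=np.ravel(d["tvec"]);C=np.linalg.inv(W)
    K=[d["fx"],d["fy"],d["cx"],d["cy"]]
    cv2.imwrite(f"pics/{f}.png",d["img"][:,:,::-1]); np.savez(f"pics/{f}.npz",C=C,K=K)
    return d["img"]
def ray(f,u,v):
    z=np.load(f"pics/{f}.npz");C,K=z["C"],z["K"]
    return C[:3,3],C[:3,:3]@np.array([(u-K[2])/K[0],(v-K[3])/K[1],1])
def plane(f,u,v,h):
    o,d=ray(f,u,v);return o+d*(h-o[2])/d[2]
def tri(*obs):
    A=np.zeros((3,3));b=np.zeros(3)
    for f,u,v in obs:
        o,d=ray(f,u,v);d=d/np.linalg.norm(d);P=np.eye(3)-np.outer(d,d);A+=P;b+=P@o
    x=np.linalg.solve(A,b)
    return x,[np.linalg.norm(np.cross(x-ray(*q)[0],ray(*q)[1]/np.linalg.norm(ray(*q)[1]))) for q in obs]
def proj(f,p):
    z=np.load(f"pics/{f}.npz");C,K=z["C"],z["K"];q=C[:3,:3].T@(np.array(p)-C[:3,3]);return K[0]*q[0]/q[2]+K[2],K[1]*q[1]/q[2]+K[3]
E
python3 - <<'E'
from h import *
a=grab("scene","s0");b=grab("top","t0");
c=np.hstack([a,b])
print(ctrl.get_obs())
for f in("s0","t0"): z=np.load(f"pics/{f}.npz");print(z["C"].round(3),z["K"])
E
```

```text
{'t': 0.1, 'q': array([ 1.07501977e+00,  5.33274550e-02,  1.61417166e+00,  1.03432153e-05,
        1.47601344e+00, -1.18937528e-01]), 'dq': array([ 1.31240266e-06, -6.36755881e-04, -3.08440962e-03, -1.04561899e-03,
        9.19117116e-04, -1.21468953e-04]), 'effort': array([-3.68760766e-04, -3.94899166e+01, -3.71365678e+01, -1.69870127e-04,
        3.99703276e-03, -2.28409658e-05]), 'tool_pos': array([0.22969282, 0.5806848 , 0.24915429]), 'tool_rot': array([-5.88331739e-01, -3.08540938e+00,  2.86900076e-03]), 'contact_force': array([-0.0219901 , -0.32760993,  0.37383391]), 'wrist_torque': array([-0.03241521, -0.00746938, -0.03194445]), 'grip_force': 0.0, 'opening': 0.0856264827653082}
[[ 0.273  0.608 -0.746  1.372]
 [ 0.962 -0.179  0.207 -0.179]
 [-0.008 -0.774 -0.633  0.922]
 [ 0.     0.     0.     1.   ]] [505.72207029 505.72207029 272.80773928 205.088811  ]
[[-0.006 -0.99   0.143  0.35 ]
 [-1.     0.004 -0.016  0.062]
 [ 0.015 -0.143 -0.99   1.492]
 [ 0.     0.     0.     1.   ]] [475.31814518 475.31814518 282.12710594 212.59309346]
```

View pics/s0.png

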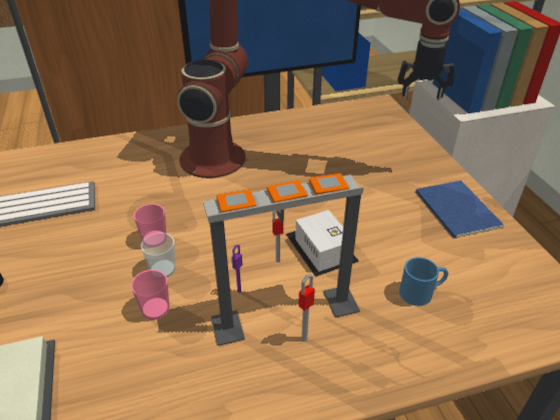

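View pics/t0.png

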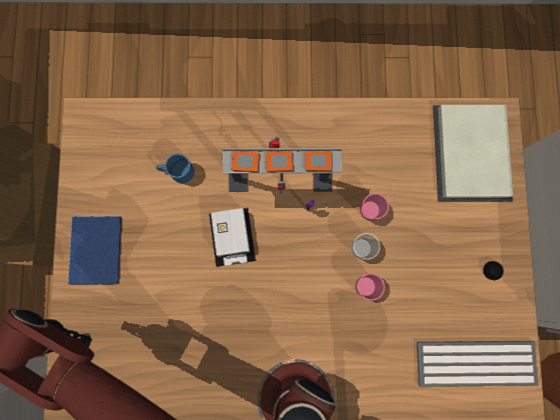

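Scene view: red keys at (278,228) and (306,298), and a purple one at (237,260). The top view shows the reds at (281,186) and (274,143), the purple at (311,205), the clear holder at (366,247), and the port at (222,228). Next I measure them.

Run:
```python
from h import *
for f in("s0","t0"):
    im=cv2.imread(f"pics/{f}.png");hs=cv2.cvtColor(im,cv2.COLOR_BGR2HSV);H,S,V=cv2.split(hs)
    for n,m in (("red",((H<4)|(H>176))&(S>200)&(V>110)),("or",(H>5)&(H<14)&(S>215)&(V>180)),("pur",(H>128)&(H<150)&(S>100)),("mug",(H>97)&(H<112)&(S>120)&(V>60)),("white",(S<25)&(V>170)),("yel",(H>20)&(H<32)&(S>120)&(V>150))):
        k,l,st,c=cv2.connectedComponentsWithStats(m.astype(np.uint8))
        print(f,n,[(st[i].tolist(),c[i].round(1).tolist()) for i in range(1,k) if st[i][4]>(12 if n in("red","pur") else 25)][:9])
for a,b in (((278,226),(281,186)),((306,298),(274,143)),((278,226),(274,143)),((237,260),(311,205))):
    print(a,b,tri(("s0",*a),("t0",*b)))
for u,v in((238,182),(322,182)):print(plane("t0",u,v,0))
for u,v in((223,150),(342,150),(223,173),(342,173)):print(plane("t0",u,v,.326))
print(plane("t0",366,247,.09),plane("t0",222,228,.07))
a=cv2.imread("pics/s0.png")[170:350,130:370];b=cv2.imread("pics/t0.png")[130:270,200:400]
a=cv2.resize(a,(480,360),interpolation=cv2.INTER_CUBIC)
a=cv2.resize(a,(400,300));b=cv2.resize(b,(400,280),interpolation=cv2.INTER_CUBIC)
cv2.imwrite("pics/c0.png",np.hstack([a[:280],b]))
```

```text
s0 red [([506, 2, 54, 24, 313], [533.5, 13.6]), ([273, 219, 10, 16, 120], [277.3, 227.0]), ([299, 286, 15, 24, 246], [306.5, 297.9])]
s0 or [([310, 178, 23, 15, 34], [319.2, 187.5])]
s0 pur [([233, 245, 6, 7, 13], [235.2, 247.3]), ([233, 249, 9, 43, 190], [237.4, 266.5])]
s0 mug [([185, 0, 25, 62, 1238], [197.9, 27.2]), ([238, 0, 119, 73, 7474], [295.2, 31.9]), ([443, 8, 59, 105, 3821], [470.6, 58.8]), ([322, 33, 48, 58, 1321], [349.6, 69.1]), ([440, 70, 7, 10, 46], [443.8, 74.8])]
s0 white [([455, 115, 17, 5, 63], [463.3, 116.8]), ([345, 176, 13, 13, 88], [350.9, 181.8]), ([0, 183, 89, 24, 665], [44.8, 194.2]), ([303, 184, 9, 13, 38], [307.2, 188.9]), ([253, 191, 18, 14, 128], [262.3, 197.7]), ([0, 194, 89, 20, 358], [44.3, 203.2]), ([0, 200, 89, 20, 377], [44.6, 209.4]), ([205, 200, 13, 15, 146], [210.8, 207.2]), ([297, 211, 46, 41, 1109], [321.5, 230.2])]
s0 yel []
t0 red [([270, 140, 9, 7, 29], [274.4, 143.2])]
t0 or []
t0 pur [([306, 200, 8, 10, 44], [309.7, 204.0])]
t0 mug [([175, 155, 19, 18, 47], [185.4, 161.9]), ([157, 156, 35, 27, 127], [173.2, 170.3]), ([69, 217, 51, 67, 1
[... 453 characters left out ...]
(274, 143) (array([0.75159297, 0.06145466, 0.14052652]), [np.float64(0.0014582755998296887), np.float64(0.0014582755998297282)])
(278, 226) (274, 143) (array([0.70018905, 0.04061271, 0.29633026]), [np.float64(0.022736559512402627), np.float64(0.02273655951240264)])
(237, 260) (311, 205) (array([ 0.57362104, -0.04432935,  0.10406902]), [np.float64(0.0016650315162087049), np.float64(0.0016650315162087023)])
[0.66527863 0.17846911 0.        ]
[ 0.66455545 -0.09042784  0.        ]
[0.67881397 0.19135434 0.326     ]
[ 0.67832674 -0.1093407   0.326     ]
[0.61949666 0.19064812 0.326     ]
[ 0.61878283 -0.10791396  0.326     ]
[ 0.44920946 -0.20802588  0.09      ] [0.50974279 0.21993146 0.07      ]
```

View pics/c0.png

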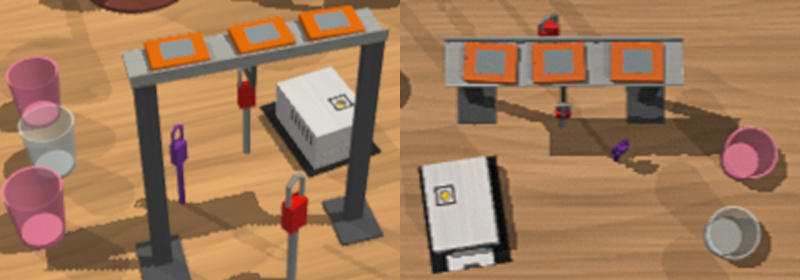

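The key meant is the smaller red one at scene (278,228): its grip is at (0.608, 0.044, 0.2145), exactly the hanging height. The red at (306,298) is bigger and stands behind the shelf, and the purple one is out by colour. Moves can't command tilt directly, so I'll go high in front of the shelf and see whether pushing past reach tilts the tool.

>>> servo_tool([
  [[8.54,-4,-4,-5,-5],[8.54,-8,-8,-10,-10],[8.54,-12,-12,-15,-16],[8.54,-16,-16,-20,-21.5],[8.54,-20,-20,-25,-21.5]],
])

```text
t: 0.6
tool_pos: [0.3044, 0.4077, 0.4166]
tool_rot: [0.001, -3.141, 0.001]
contact_force: [-0.5, -0.1, -0.6]
opening: 0.0858
grip_force: 0.0
```

>>> servo_tool([
  [[6,-3,-5,-3,0],[6,-6,-10,-6,0],[6,-9,-15,-9,0],[6,-12,-20,-12,0],[6,-15,-25,-15,0]],
])

```text
t: 1.1
tool_pos: [0.4188, 0.2167, 0.5308]
tool_rot: [-0.002, -3.141, -0.0]
contact_force: [0.6, 0.3, 0.3]
opening: 0.0601
grip_force: 0.0
```

>>> servo_tool([
  [[6,-5,-5,-3,0],[6,-10,-9,-6,0],[6,-16,-9,-8,0],[6,-22,-9,-8,0],[6,-28,-9,-8,0]],
])

```text
t: 1.6
tool_pos: [0.6297, 0.1316, 0.6051]
tool_rot: [0.005, 3.139, 0.0]
contact_force: [0.5, 0.1, 0.6]
opening: 0.06
grip_force: 0.0
```

>>> servo_tool([
  [[6,-5,-5,-3,0],[6,-10,-8,-6,0],[6,-15,-8,-8,0],[6,-20,-8,-10,0],[6,-25,-8,-10,0]],
])

```text
t: 2.1
tool_pos: [0.7834, 0.0553, 0.6652]
tool_rot: [0.004, 3.126, 0.002]
contact_force: [-1.3, -5.5, 32.6]
opening: 0.0596
grip_force: 0.0
```

>>> servo_tool([
  [[6,-5,0,0,0],[6,-10,0,0,0],[6,-15,0,0,0],[6,-20,0,0,0],[6,-25,0,0,0]],
])

```text
t: 2.6
tool_pos: [0.8496, 0.05, 0.5947]
tool_rot: [0.002, 3.093, 0.004]
contact_force: [-0.4, 0.5, -0.4]
opening: 0.06
grip_force: 0.0
```

```bash
python3 -c "
from h import *
o=ctrl.get_obs();print(o['q'].round(3),o['tool_pos'],R.from_rotvec(o['tool_rot']).as_matrix().round(3))"
```

```text
[-0.03   0.81   0.055  0.005  2.228 -1.596] [0.84961757 0.05004175 0.59468213] [[-0.999  0.001  0.049]
 [ 0.001  1.     0.003]
 [-0.049  0.003 -0.999]]
```

>>> servo_tool([
  [[6,5,0,0,0],[6,10,0,0,0],[6,15,0,0,0]],
])

```text
t: 2.9
tool_pos: [0.7406, 0.0498, 0.5886]
tool_rot: [0.002, 3.094, 0.004]
contact_force: [-0.1, -0.2, 2.0]
opening: 0.0601
grip_force: 0.0
```

```bash
python3 -c "
from h import *
o=ctrl.get_obs();print(o['q'].round(3),o['tool_pos'],R.from_rotvec(o['tool_rot']).as_matrix().round(3))"
```

```text
[-0.035  0.348  0.72   0.005  2.026 -1.601] [0.74060117 0.04978352 0.58860747] [[-0.999  0.002  0.047]
 [ 0.002  1.     0.003]
 [-0.047  0.003 -0.999]]
```

>>> servo_tool([
  [[6,4,0,-5,0],[6,8,0,-10,0],[6,12,0,-15,0],[6,16,0,-20,0],[6,20,0,-25,0]],
])

```text
t: 3.4
tool_pos: [0.5722, 0.0499, 0.7817]
tool_rot: [0.002, 3.09, 0.004]
contact_force: [-0.0, -0.2, 0.5]
opening: 0.0599
grip_force: 0.0
```

>>> servo_tool([
  [[6,2,0,-5,0],[6,4,0,-10,0],[6,6,0,-15,0],[6,6,0,-20,0],[6,6,0,-25,0]],
])

```text
t: 3.9
tool_pos: [0.5093, 0.0499, 0.9016]
tool_rot: [0.002, 3.027, 0.0]
contact_force: [-0.9, -0.2, 1.6]
opening: 0.0598
grip_force: 0.0
```

```bash
python3 -c "
from h import *
o=ctrl.get_obs();print(o['q'].round(3),o['tool_pos'],R.from_rotvec(o['tool_rot']).as_matrix().round(3))"
```

```text
[-0.051  0.352  0.055  0.012  2.62  -1.609] [0.5093338  0.04993743 0.90164569] [[-0.993  0.002  0.114]
 [ 0.002  1.     0.   ]
 [-0.114  0.    -0.993]]
```

>>> servo_tool([
  [[6,3,0,-4,0],[6,6,0,-8,0],[6,9,0,-12,0],[6,12,0,-16,0],[6,16,0,-20,0]],
])

```text
t: 4.4
tool_pos: [0.4438, 0.0588, 0.9466]
tool_rot: [0.003, 2.931, -0.01]
contact_force: [0.7, -0.2, -0.2]
opening: 0.0601
grip_force: 0.0
```

```bash
python3 -c "
from h import *
o=ctrl.get_obs();print(o['q'].round(3),o['tool_pos'],R.from_rotvec(o['tool_rot']).as_matrix().round(3))"
```

```text
[-3.500e-02  2.570e-01  5.500e-02  1.000e-03  2.619e+00 -1.603e+00] [0.44375863 0.05876192 0.94656704] [[-0.978  0.003  0.209]
 [ 0.001  1.    -0.007]
 [-0.209 -0.007 -0.978]]
```

>>> servo_tool([
  [[6,4,0,-5,0],[6,8,0,-10,0],[6,12,0,-15,0],[6,16,0,-20,0],[6,20,0,-25,0]],
])

```text
t: 4.9
tool_pos: [0.3704, 0.0767, 0.9854]
tool_rot: [0.004, 2.836, -0.02]
contact_force: [0.2, -0.4, 0.5]
opening: 0.0598
grip_force: 0.0
```

>>> servo_tool([
  [[6,4,0,-5,0],[6,8,0,-10,0],[6,12,0,-15,0],[6,16,0,-20,0],[6,20,0,-25,0]],
])

```text
t: 5.4
tool_pos: [0.2818, 0.1079, 1.0171]
tool_rot: [0.005, 2.74, -0.031]
contact_force: [0.2, 0.6, -0.1]
opening: 0.06
grip_force: 0.0
```

```bash
python3 -c "
from h import *
o=ctrl.get_obs();print(o['q'].round(3),o['tool_pos'],R.from_rotvec(o['tool_rot']).as_matrix().round(3))"
```

```text
[ 0.208  0.069  0.055 -0.207  2.619 -1.56 ] [0.28177321 0.1078962  1.01710888] [[-0.92   0.008  0.391]
 [-0.001  1.    -0.023]
 [-0.391 -0.021 -0.92 ]]
```

>>> servo_tool([
  [[6,3,-1,-5,0],[6,6,-2,-10,0],[6,9,-3,-15,0],[6,12,-4,-20,0],[6,15,-5,-25,0]],
])

```text
t: 5.9
tool_pos: [0.1682, 0.1178, 1.0405]
tool_rot: [0.009, 2.65, -0.05]
contact_force: [0.4, -0.1, -0.2]
opening: 0.0603
grip_force: 0.0
```

```bash
python3 -c "
from h import *
o=ctrl.get_obs();print(o['q'].round(3),o['tool_pos'],R.from_rotvec(o['tool_rot']).as_matrix().round(3))"
```

```text
[ 0.649 -0.015  0.055 -0.681  2.619 -1.59 ] [0.16815692 0.1178157  1.04045727] [[-0.882  0.016  0.471]
 [-0.002  0.999 -0.037]
 [-0.472 -0.034 -0.881]]
```

```bash
cat >> h.py <<'E'
def to(*p):
    o=ctrl.get_obs();M=R.from_rotvec(o["tool_rot"]).as_matrix();print("pos",o["tool_pos"].round(4),"F",o["contact_force"].round(1),"cm",(M.T@(np.array(p)-o["tool_pos"])*100).round(2),"z",M[:,2].round(3),"x",M[:,0].round(3),"y",M[:,1].round(3),"q",o["q"].round(2))
E
python3 -c "
from h import *
to(.48,.05,.42)"
```

```text
pos [0.1682 0.1178 1.0405] F [ 0.4 -0.1 -0.2] cm [ 1.78 -4.19 69.62] z [ 0.471 -0.037 -0.881] x [-0.882 -0.002 -0.472] y [ 0.016  0.999 -0.034] q [ 0.65 -0.02  0.05 -0.68  2.62 -1.59]
```

>>> servo_tool([
  [[6,0,-0.5,5,0],[6,0,-1,10,0],[6,0,-1.5,15,0],[6,0,-2,20,0],[6,0,-2.5,25,0]],
])

```text
t: 6.4
tool_pos: [0.2644, 0.0897, 0.8608]
tool_rot: [0.007, 2.647, -0.049]
contact_force: [-1.0, 0.1, -0.4]
opening: 0.0599
grip_force: 0.0
```

>>> servo_tool([
  [[6,0,-0.5,5,0],[6,0,-1,10,0],[6,0,-1.5,15,0],[6,0,-2,20,0],[6,0,-2,25,0]],
])

```text
t: 6.9
tool_pos: [0.3825, 0.0604, 0.6425]
tool_rot: [0.008, 2.647, -0.052]
contact_force: [0.0, 0.2, 0.2]
opening: 0.0601
grip_force: 0.0
```

```bash
python3 -c "
from h import *
to(.48,.05,.42)"
```

```text
pos [0.3825 0.0604 0.6425] F [0.  0.2 0.2] cm [ 1.96 -0.1  24.23] z [ 0.474 -0.038 -0.88 ] x [-0.881 -0.004 -0.474] y [ 0.015  0.999 -0.036] q [-0.01 -0.71  1.6  -0.03  1.76 -1.59]
```

>>> servo_tool([
  [[6,1,0,5,0],[6,2,0,10,0],[6,2,0,15,0],[6,2,0,20,0],[6,2,0,23,0]],
])

```text
t: 7.4
tool_pos: [0.4732, 0.0525, 0.4271]
tool_rot: [0.006, 2.653, -0.052]
contact_force: [0.7, -0.3, -0.9]
opening: 0.06
grip_force: 0.0
```

Run:
```python
from h import *
to(.55,.048,.325)
grab("wrist","w1")
print(proj("w1",(.608,.044,.2145)),proj("w1",(.595,.044,.2655)),np.load("pics/w1.npz")["K"])
```

```text
pos [0.4732 0.0525 0.4271] F [ 0.7 -0.3 -0.9] cm [-1.99  0.02 12.63] z [ 0.468 -0.038 -0.883] x [-0.883 -0.005 -0.469] y [ 0.013  0.999 -0.036] q [-0.03 -0.66  1.94 -0.02  1.37 -1.6 ]
(np.float64(277.83131431204794), np.float64(195.5817015735199)) (np.float64(276.0587797838424), np.float64(218.0593456004069)) [318.63949572 318.63949572 277.3050493  207.80661208]
```

View pics/w1.png

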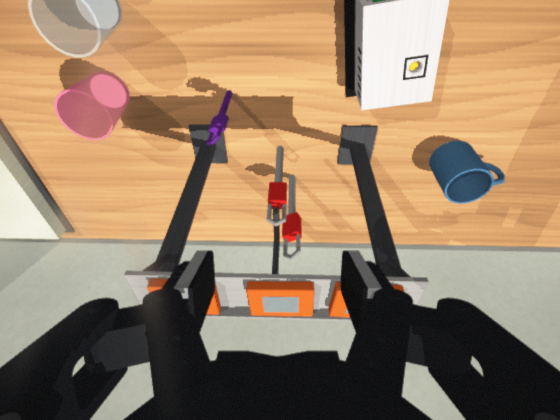

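The wrist view shows the red grip at (278,195), matching the prediction from my estimate (277.8,195.6). The port is at (415,67) and the clear holder at the upper left. Moving in to grasp.

>>> servo_tool([
  [[6,-1,0,4,0],[6,-2,0,8,0],[6,-2,0,12,0],[6,-2,0,13,0],[6,-2,0,13,0]],
])

```text
t: 7.95
tool_pos: [0.5516, 0.0477, 0.3244]
tool_rot: [0.006, 2.653, -0.051]
contact_force: [0.6, -0.7, 0.7]
opening: 0.0601
grip_force: 0.0
```

Run:
```python
from h import *
to(.607,.044,.2185)
grab("wrist","w2")
im=cv2.imread("pics/w2.png");H,S,V=cv2.split(cv2.cvtColor(im,cv2.COLOR_BGR2HSV))
k,l,st,c=cv2.connectedComponentsWithStats((((H<4)|(H>176))&(S>200)&(V>90)).astype(np.uint8))
print([(st[i].tolist(),c[i].round(1)) for i in range(1,k) if st[i][4]>40])
print(proj("w2",(.608,.044,.2145)))
for y in(.033,.055):print(proj("w2",(.601,y,.2325)),proj("w2",(.601,y,.1965)))
```

```text
pos [0.5516 0.0477 0.3244] F [ 0.6 -0.7  0.7] cm [ 0.07  0.08 11.96] z [ 0.468 -0.037 -0.883] x [-0.883 -0.005 -0.469] y [ 0.013  0.999 -0.035] q [-0.04 -0.45  1.98 -0.02  1.13 -1.6 ]
[([263, 187, 28, 40, 934], array([276.9, 205. ])), ([284, 225, 24, 38, 556], array([297.8, 243.7]))]
(np.float64(278.13817316762504), np.float64(206.72116027697876))
(np.float64(262.55047286399315), np.float64(216.2127986602015)) (np.float64(265.48911875233046), np.float64(185.5643733024969))
(np.float64(291.96592223216794), np.float64(216.60978945103403)) (np.float64(292.00358261975055), np.float64(185.8319410752628))
```

>>> servo_tool([
  [[6,0,0,3,0],[6,0,0,6,0],[6,0,0,9,0],[6,0,0,11,0],[6,0,0,12,0]],
])

```text
t: 8.5
tool_pos: [0.6088, 0.043, 0.2205]
tool_rot: [0.006, 2.649, -0.051]
contact_force: [0.1, 0.8, 0.2]
opening: 0.0601
grip_force: 0.0
```

>>> servo_tool([
  [[4,0,0,0,0],[3,0,0,0,0],[2.6,0,0,0,0]],
], newtons=60)

```text
t: 8.8
tool_pos: [0.6086, 0.043, 0.2214]
tool_rot: [0.007, 2.648, -0.051]
contact_force: [-0.3, -0.3, 0.1]
opening: 0.0258
grip_force: 0.0
```

Run:
```python
from h import *
to(.607,.044,.2185)
im=grab("scene","s2")[:,:,::-1]
w=grab("wrist","w3")[:,:,::-1]
a=cv2.resize(im[150:300,190:340],(420,420),interpolation=cv2.INTER_CUBIC)
cv2.imwrite("pics/c2.png",np.hstack([a,cv2.resize(w,(370,420))]))
```

```text
pos [0.6086 0.043  0.2214] F [-0.3 -0.3  0.1] cm [0.28 0.11 0.18] z [ 0.473 -0.038 -0.88 ] x [-0.881 -0.004 -0.473] y [ 0.014  0.999 -0.035] q [-0.04 -0.24  1.99 -0.02  0.9  -1.6 ]
```

View pics/c2.png

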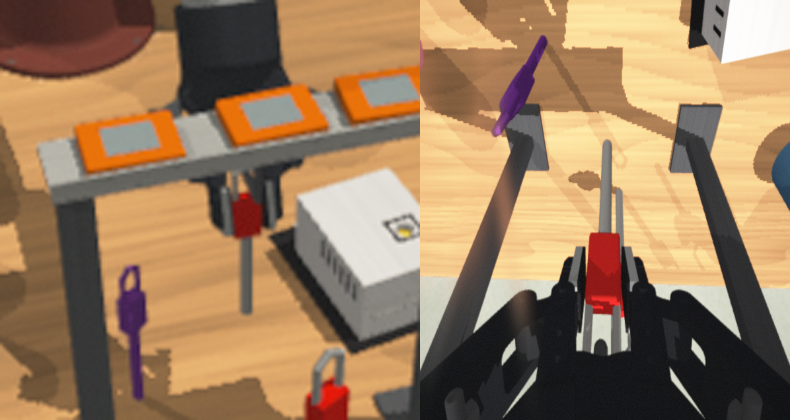

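The pads straddle the red grip, with the shaft hanging free below. Closing.

>>> servo_tool([
  [[1,0.1,0,0.1,0],[1,0.1,0,0.1,0],[1,0.1,0,0.1,0],[1,0.1,0,0.1,0]],
], newtons=80)

```text
t: 9.3
tool_pos: [0.6088, 0.0423, 0.2201]
tool_rot: [0.007, 2.647, -0.052]
contact_force: [-0.6, -2.3, 5.1]
opening: 0.0208
grip_force: 77.8
```

Run:
```python
from h import *
to(.607,.044,.2185)
o=ctrl.get_obs()
M=R.from_rotvec(o["tool_rot"]).as_matrix()
print(o["opening"],o["grip_force"],(M.T@[0,0,.013]*100).round(2),(M.T@[-.05,0,.0]*100).round(2))
```

```text
pos [0.6088 0.0423 0.2201] F [-0.6 -2.3  5.1] cm [0.24 0.17 0.05] z [ 0.474 -0.038 -0.879] x [-0.88  -0.004 -0.475] y [ 0.014  0.999 -0.036] q [-0.05 -0.24  1.99 -0.02  0.9  -1.6 ]
0.020836543944220836 77.79806680977345 [-0.62 -0.05 -1.14] [ 4.4  -0.07 -2.37]
```

>>> servo_tool([
  [[1,-0.2,0,-0.4,0],[1,-0.4,0,-0.8,0],[1,-0.6,-0.05,-1.15,0],[1,-0.6,-0.05,-1.15,0],[1,-0.6,-0.05,-1.15,0]],
])

```text
t: 9.8
tool_pos: [0.6072, 0.0429, 0.23]
tool_rot: [0.007, 2.652, -0.051]
contact_force: [0.2, -0.2, -0.8]
opening: 0.0211
grip_force: 78.0
```

>>> servo_tool([
  [[1,-0.14,0,-0.28,0],[1,-0.14,0,-0.28,0],[1,0.7,0,-0.75,0],[1,1.6,0,-1.2,0],[1,2.5,0,-1.7,0]],
])

```text
t: 10.3
tool_pos: [0.5762, 0.0434, 0.2331]
tool_rot: [0.007, 2.652, -0.051]
contact_force: [-0.3, 0.0, -1.6]
opening: 0.0207
grip_force: 78.0
```

>>> servo_tool([
  [[1,2,0,-1.2,0],[1,5,0,-2.5,0],[1,8,0,-4,0]],
])

```text
t: 10.6
tool_pos: [0.4862, 0.0445, 0.2305]
tool_rot: [0.007, 2.653, -0.051]
contact_force: [-0.4, -0.7, -0.9]
opening: 0.0206
grip_force: 78.1
```

Run:
```python
from h import *
to(.48,.1,.3)
im=grab("scene","s3")[:,:,::-1]
t=grab("top","t3")[:,:,::-1]
w=grab("wrist","w4")[:,:,::-1]
cv2.imwrite("pics/c3.png",np.vstack([np.hstack([cv2.resize(im[150:300,190:390],(400,300),interpolation=cv2.INTER_CUBIC),cv2.resize(w,(400,300))]),np.hstack([cv2.resize(t[150:300,190:390],(400,300),interpolation=cv2.INTER_CUBIC)]*2)]))
```

```text
pos [0.4862 0.0445 0.2305] F [-0.4 -0.7 -0.9] cm [-2.74  5.29 -6.63] z [ 0.469 -0.037 -0.882] x [-0.883 -0.004 -0.469] y [ 0.014  0.999 -0.035] q [-0.05 -0.61  2.23 -0.01  1.03 -1.62]
```

View pics/c3.png

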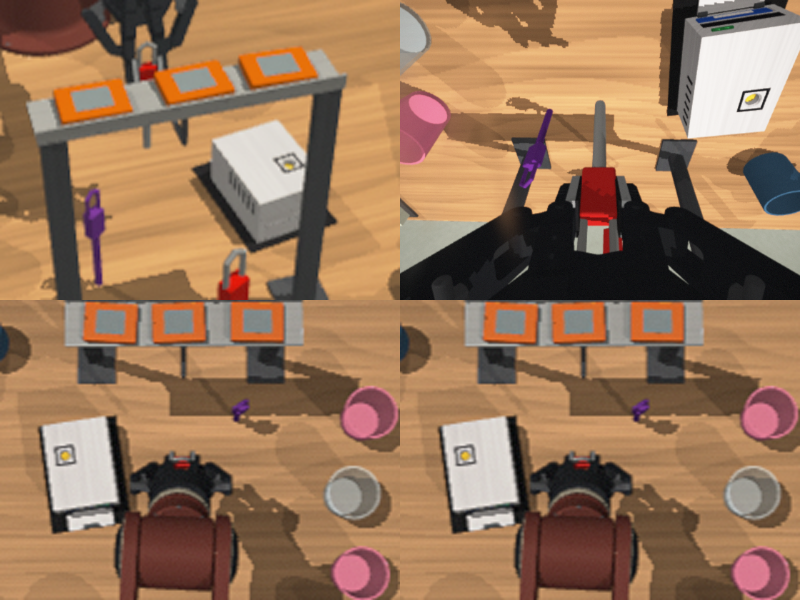

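The key is off the hook and held upright; its tip is near wrist pixel (280,140) in w4, and the port is near (494,140). Next I measure the port and tip precisely.

Run:
```python
from h import *
def port(f,u,v,r):
    im=cv2.imread(f"pics/{f}.png");g=cv2.cvtColor(im,cv2.COLOR_BGR2GRAY)
    x0,y0=u-r,v-r;m=(g[y0:v+r,x0:u+r]<90).astype(np.uint8)
    cs,_=cv2.findContours(m,cv2.RETR_EXTERNAL,cv2.CHAIN_APPROX_NONE)
    out=[]
    for c in cs:
        (a,b),wh,an=cv2.minAreaRect(c)
        if min(wh)>5: out.append((a+x0,b+y0,wh))
    out.sort(key=lambda q:np.hypot(q[0]-u,q[1]-v))
    print(f,out[:2],plane(f,out[0][0],out[0][1],.07)); return f,out[0][0],out[0][1]
P=[port("t0",222,228,12),port("t3",222,228,12),port("w1",415,67,20),port("w4",494,140,30)]
print(tri(P[1],P[2],P[3]))
tcp=np.load("pics/w4.npz")
o=ctrl.get_obs();tip=o["tool_pos"]+[-.0013,.0015,-.1086]
print(tip,proj("w4",tip),proj("w4",tip+[0,0,.085]))
g=cv2.imread("pics/w4.png")
cv2.imwrite("pics/c4.png",np.hstack([cv2.resize(g[120:260,220:340],(480,560),interpolation=cv2.INTER_CUBIC),cv2.resize(g[110:170,464:524],(320,320),interpolation=cv2.INTER_CUBIC).repeat(1,0) if 0 else cv2.copyMakeBorder(cv2.resize(g[110:170,464:524],(300,300),interpolation=cv2.INTER_CUBIC),0,260,0,0,cv2.BORDER_CONSTANT)]))
```

```text
Traceback (most recent call last):
IndexError: list index out of range
```

```bash
cat >> h.py <<'E'
def port(f,u,v,r,th=110):
    im=cv2.imread(f"pics/{f}.png");g=cv2.cvtColor(im,cv2.COLOR_BGR2GRAY)
    x0,y0=u-r,v-r;m=(g[y0:v+r,x0:u+r]<th).astype(np.uint8)
    cs,_=cv2.findContours(m,cv2.RETR_EXTERNAL,cv2.CHAIN_APPROX_NONE)
    out=[]
    for c in cs:
        (a,b),wh,an=cv2.minAreaRect(c)
        if min(wh)>5: out.append((a+x0,b+y0,wh))
    out.sort(key=lambda q:np.hypot(q[0]-u,q[1]-v))
    print(f,out[:2]); print(plane(f,out[0][0],out[0][1],.07)); return f,out[0][0],out[0][1]
E
python3 - <<'E'
from h import *
P=[port("t3",222,228,10,150),port("w1",415,67,18),port("w4",494,140,26)]
print(tri(*P))
o=ctrl.get_obs();tip=o["tool_pos"]+[-.0013,.0015,-.1086]
print(tip,proj("w4",tip),proj("w4",tip+[0,0,.085]))
g=cv2.imread("pics/w4.png")
cv2.imwrite("pics/c4.png",np.hstack([cv2.resize(g[120:260,220:340],(480,560),interpolation=cv2.INTER_CUBIC),cv2.copyMakeBorder(cv2.resize(g[110:170,464:524],(300,300),interpolation=cv2.INTER_CUBIC),0,260,0,0,cv2.BORDER_CONSTANT)]))
E
```

```text
t3 [(222.04054164886475, 227.24324321746826, (9.699540138244629, 9.535140991210938))]
[0.51202821 0.21983782 0.07      ]
w1 [(414.9923095703125, 66.93846130371094, (21.20993995666504, 26.791501998901367))]
[0.50926089 0.21936806 0.07      ]
w4 [(494.4756031036377, 139.7804889678955, (28.1600399017334, 48.258583068847656))]
[0.50919436 0.21929427 0.07      ]
(array([0.51125474, 0.22071367, 0.06692264]), [np.float64(0.0012422983438559452), np.float64(0.0008448292299561657), np.float64(0.0007444025614817584)])
[0.48499977 0.04614865 0.12231697] (np.float64(284.2864872975601), np.float64(148.72975569282107)) (np.float64(281.1036132270543), np.float64(246.29124927160603))
```

View pics/c4.png

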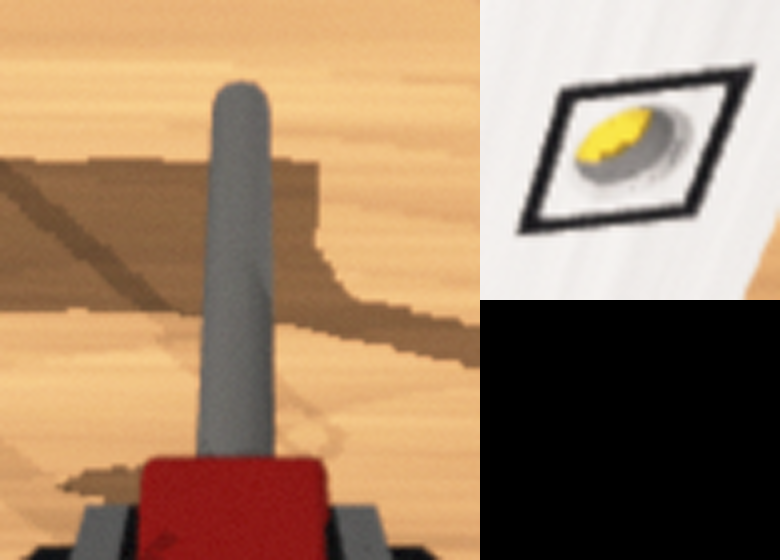

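Run:
```python
from h import *
o=ctrl.get_obs()
for v in (143,144,145): print(plane("w4",280.2,v,o["tool_pos"][2]-.1086)-o["tool_pos"])
t,e=tri(("w4",280.2,144),("s3",263.5,222));print(t-o["tool_pos"],e)
print(np.load("pics/w4.npz")["C"].round(3))
to(.5105+.003,.2195-.001,.07+.1086+.035)
```

```text
[-0.00576499 -0.00122373 -0.1086    ]
[-0.00499182 -0.00123087 -0.1086    ]
[-0.00421476 -0.00123804 -0.1086    ]
[-0.00346984 -0.00096955 -0.11089076] [np.float64(0.00034471166350382034), np.float64(0.00034471166350378017)]
[[ 0.015  0.725  0.689  0.365]
 [ 0.999  0.012 -0.035  0.05 ]
 [-0.034  0.689 -0.724  0.306]
 [ 0.     0.     0.     1.   ]]
pos [0.4863 0.0446 0.2309] F [ 0.2 -1.1  0.1] cm [-1.66 17.47  2.16] z [ 0.471 -0.037 -0.881] x [-0.882 -0.004 -0.472] y [ 0.014  0.999 -0.035] q [-0.05 -0.61  2.23 -0.01  1.03 -1.62]
```

>>> servo_tool([
  [[1,-0.5,4,0.5,0],[1,-1,9,1,0],[1,-1.4,13,1.5,0],[1,-1.6,16,2,0],[1,-1.6,17.6,2.2,0]],
])

```text
t: 11.25
tool_pos: [0.5153, 0.2223, 0.2127]
tool_rot: [0.003, 2.652, -0.05]
contact_force: [-0.8, -0.9, -1.6]
opening: 0.0208
grip_force: 78.3
```

>>> servo_tool([
  [[1,0.6,0,1,0],[1,0.6,0,1,0]],
])

```text
t: 11.45
tool_pos: [0.5132, 0.2188, 0.1987]
tool_rot: [0.006, 2.656, -0.053]
contact_force: [0.0, 0.5, -1.8]
opening: 0.0209
grip_force: 78.4
```

Run:
```python
from h import *
to(.5138,.2206,.1915)
g=grab("wrist","w5")[:,:,::-1];s=grab("scene","s5")[:,:,::-1]
o=ctrl.get_obs();tip=o["tool_pos"]+[-.0045,-.0012,-.109]
u,v=map(int,proj("w5",(.5093,.2194,.07)));print(u,v,proj("w5",tip));
a,b=map(int,proj("s5",(.5093,.2194,.07)));print(a,b,proj("s5",tip))
cv2.imwrite("pics/c5.png",np.hstack([cv2.resize(g[v-50:v+50,u-50:u+50],(400,400),interpolation=cv2.INTER_CUBIC),cv2.resize(s[b-30:b+30,a-30:a+30],(400,400),interpolation=cv2.INTER_CUBIC)]))
```

```text
pos [0.5132 0.2188 0.1987] F [ 0.   0.5 -1.8] cm [0.28 0.21 0.65] z [ 0.466 -0.039 -0.884] x [-0.885 -0.005 -0.466] y [ 0.013  0.999 -0.037] q [ 0.36 -0.31  2.08 -0.25  0.94 -1.1 ]
284 127 (np.float64(279.9597129186723), np.float64(144.28884863437932))
334 230 (np.float64(334.05806955907735), np.float64(224.51303822199972))
```

View pics/c5.png

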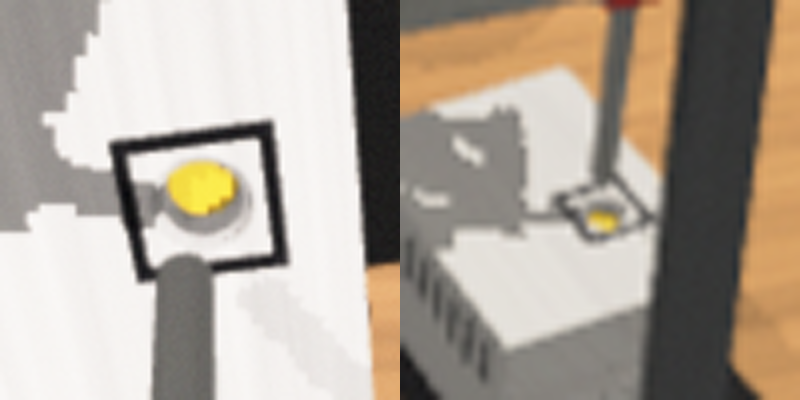

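The wrist view has the port centre at (284.5,127.8) and the key tip at about (280.4,144). The scene view agrees: the tip is just above the port and slightly off.

Run:
```python
from h import *
p=plane("w5",284.5,127.75,.07);o=ctrl.get_obs()
for dz in(.1086,.1105):
  t=plane("w5",280.4,144,o["tool_pos"][2]-dz);print(p,t,p-t)
t,e=tri(("w5",280.4,144),("s5",334.4,226));print("tri tip",t,e);q,e=tri(("w5",284.5,127.75),("s5",334.7,231.8));print("tri port",q,e,q-t)
M=R.from_rotvec(o["tool_rot"]).as_matrix()
print((M.T@[0,.0,-.01]*100).round(3),(M.T@[.001,0,0]*100).round(3))
```

```text
[0.50929111 0.21967977 0.07      ] [0.50905244 0.21737569 0.0919367 ] [ 0.00023867  0.00230407 -0.0219367 ]
[0.50929111 0.21967977 0.07      ] [0.51024023 0.21731087 0.0900367 ] [-0.00094912  0.0023689  -0.0200367 ]
tri tip [0.51144997 0.21735256 0.0881704 ] [np.float64(0.00011208999840113796), np.float64(0.00011208999840116535)]
tri port [0.51075936 0.21983991 0.06752353] [np.float64(0.00022057508720237635), np.float64(0.00022057508720236787)] [-0.00069061  0.00248734 -0.02064687]
[0.469 0.036 0.883] [-0.088  0.001  0.047]
```

>>> servo_tool([
  [[1,0.1,0.25,0,0],[1,0.35,0.28,0.5,0],[1,0.6,0.28,1.04,0],[1,0.6,0.28,1.04,0],[1,0.6,0.28,1.04,0]],
])

```text
t: 12.05
tool_pos: [0.5137, 0.2214, 0.189]
tool_rot: [0.007, 2.652, -0.051]
contact_force: [0.3, 0.5, -0.7]
opening: 0.0208
grip_force: 78.3
```

Run:
```python
from h import *
to(.5128,.2212,.1787)
g=grab("wrist","w6")[:,:,::-1]
u,v=282,128
cv2.imwrite("pics/c6.png",cv2.resize(g[v-40:v+40,u-40:u+40],(560,560),interpolation=cv2.INTER_CUBIC))
o=ctrl.get_obs();tip=o["tool_pos"]+[-.0040,-.0014,-.109];print(proj("w6",(.5093,.2197,.07)),proj("w6",tip))
```

```text
pos [0.5137 0.2214 0.189 ] F [ 0.3  0.5 -0.7] cm [0.56 0.02 0.87] z [ 0.469 -0.038 -0.882] x [-0.883 -0.004 -0.47 ] y [ 0.014  0.999 -0.035] q [ 0.37 -0.3   2.09 -0.26  0.92 -1.08]
(np.float64(280.307057353788), np.float64(133.61200241270237)) (np.float64(280.4908716410897), np.float64(142.43621957032138))
```

View pics/c6.png

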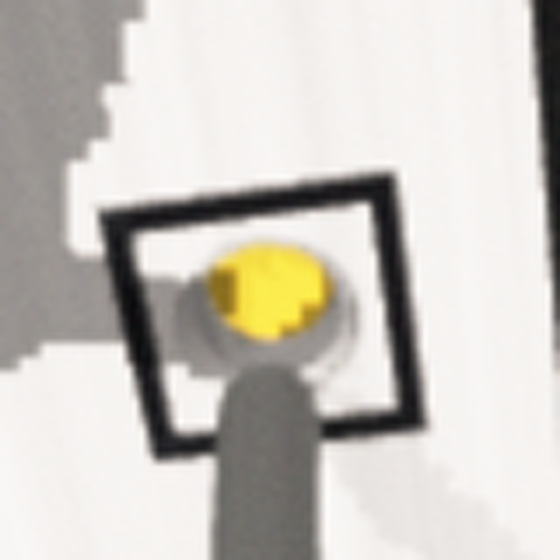

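The tip is laterally centred on the port (267 vs 267 in the crop), with the port mouth just ahead and below. Lowering in steps.

>>> servo_tool([
  [[1,0.16,0.02,0.2,0],[1,0.3,0.02,0.47,0],[1,0.46,0.03,0.75,0],[1,0.62,0.04,1.03,0],[1,0.62,0.04,1.03,0]],
])

```text
t: 12.6
tool_pos: [0.5128, 0.2214, 0.1764]
tool_rot: [0.007, 2.653, -0.052]
contact_force: [0.1, -0.1, -0.4]
opening: 0.0209
grip_force: 78.7
```

>>> servo_tool([
  [[1,0.09,0,0.18,0],[1,0.19,0,0.35,0],[1,0.28,0.01,0.53,0],[1,0.28,0.01,0.53,0]],
])

```text
t: 13.0
tool_pos: [0.5132, 0.2215, 0.1713]
tool_rot: [0.007, 2.652, -0.051]
contact_force: [-1.1, 0.3, 0.5]
opening: 0.0206
grip_force: 78.8
```

>>> servo_tool([
  [[1,0.09,0,0.18,0],[1,0.19,0,0.35,0],[1,0.28,0.01,0.53,0],[1,0.28,0.01,0.53,0]],
])

```text
t: 13.4
tool_pos: [0.5138, 0.2215, 0.1671]
tool_rot: [0.007, 2.65, -0.051]
contact_force: [-5.4, -1.5, 8.0]
opening: 0.0207
grip_force: 79.8
```

>>> servo_tool([
  [[1,0.05,0,0.09,0],[1,0.09,0,0.18,0],[1,0.14,0,0.26,0],[1,0.14,0,0.26,0]],
])

```text
t: 13.8
tool_pos: [0.5146, 0.222, 0.1654]
tool_rot: [0.007, 2.648, -0.049]
contact_force: [-5.1, -0.3, 9.1]
opening: 0.021
grip_force: 79.7
```

>>> servo_tool([
  [[1,0.13,0,-0.07,0],[1,0.18,0,0.02,0],[1,0.23,0,0.11,0],[1,0.27,0,0.2,0],[1,0.27,0,0.2,0]],
])

```text
t: 14.3
tool_pos: [0.514, 0.2221, 0.1633]
tool_rot: [0.007, 2.645, -0.048]
contact_force: [-3.2, 0.1, 9.5]
opening: 0.0208
grip_force: 79.5
```

>>> servo_tool([
  [[1,0.1,0,0.04,0],[1,0.15,0,0.13,0],[1,0.2,0,0.22,0],[1,0.26,0,0.31,0],[1,0.26,0,0.31,0]],
])

```text
t: 14.8
tool_pos: [0.5137, 0.222, 0.16]
tool_rot: [0.007, 2.644, -0.048]
contact_force: [-2.8, -0.8, 10.7]
opening: 0.0208
grip_force: 79.7
```

>>> servo_tool([
  [[1,0.1,0,0.04,0],[1,0.15,0,0.13,0],[1,0.2,0,0.22,0],[1,0.2,0,0.22,0]],
])

```text
t: 15.2
tool_pos: [0.5138, 0.2221, 0.159]
tool_rot: [0.007, 2.641, -0.047]
contact_force: [-5.7, -1.7, 15.8]
opening: 0.0208
grip_force: 80.6
```

Run:
```python
from h import *
to(.5128,.2212,.1587)
g=grab("top","t7")[:,:,::-1]
im=cv2.imread("pics/t7.png");H,S,V=cv2.split(cv2.cvtColor(im,cv2.COLOR_BGR2HSV))
for f in("t0","t3","t7"):
    im=cv2.imread(f"pics/{f}.png");H,S,V=cv2.split(cv2.cvtColor(im,cv2.COLOR_BGR2HSV))
    m=((H>95)&(H<125)&(S>110)&(V>50)).astype(np.uint8)[200:300,195:275];ys,xs=np.nonzero(m);print(f,len(xs),(xs.min()+195,xs.max()+195,ys.min()+200,ys.max()+200) if len(xs) else 0)
```

```text
pos [0.5138 0.2221 0.159 ] F [-5.7 -1.7 15.8] cm [ 0.11 -0.09 -0.02] z [ 0.479 -0.035 -0.877] x [-0.878 -0.004 -0.479] y [ 0.013  0.999 -0.033] q [ 0.37 -0.27  2.12 -0.28  0.85 -1.06]
t0 0 0
t3 0 0
t7 104 (np.int64(230), np.int64(247), np.int64(252), np.int64(263))
```

>>> servo_tool([
  [[1,0.05,0,0.04,0],[1,0.1,0,0.1,0],[1,0.1,0,0.1,0],[1,0.1,0,0.1,0]],
])

```text
t: 15.65
tool_pos: [0.5141, 0.2224, 0.1589]
tool_rot: [0.007, 2.639, -0.046]
contact_force: [-7.0, -1.0, 19.7]
opening: 0.0209
grip_force: 81.2
```

Run:
```python
from h import *
to(.513,.2212,.18)
g=grab("top","t8")
im=cv2.imread("pics/t8.png");H,S,V=cv2.split(cv2.cvtColor(im,cv2.COLOR_BGR2HSV))
m=((H>95)&(H<125)&(S>110)&(V>50)).astype(np.uint8)[200:300,195:275];ys,xs=np.nonzero(m);print(len(xs),xs.min()+195,xs.max()+195,ys.min()+200,ys.max()+200)
j=ys==ys.max()
print(plane("t8",xs[j].mean()+195,ys.max()+200.5,.03), plane("t8",238.8,252,.03))
print(np.bincount(ys+200)[245:],[(y+200,xs[ys==y].min()+195,xs[ys==y].max()+195) for y in np.unique(ys)])
c=plane("t8",230.2,231.8,.07);print(c)
```

```text
pos [0.5141 0.2224 0.1589] F [-7.  -1.  19.7] cm [-0.92 -0.19 -1.89] z [ 0.481 -0.034 -0.876] x [-0.877 -0.004 -0.481] y [ 0.013  0.999 -0.032] q [ 0.37 -0.27  2.12 -0.28  0.85 -1.05]
107 230 247 252 263
[0.40498315 0.1864491  0.03      ] [0.43999595 0.17205242 0.03      ]
[ 0  0  0  0  0  0  0  2  5  5  4  4  6 11 18 18 17 12  5] [(np.int64(252), np.int64(244), np.int64(245)), (np.int64(253), np.int64(242), np.int64(246)), (np.int64(254), np.int64(242), np.int64(246)), (np.int64(255), np.int64(243), np.int64(246)), (np.int64(256), np.int64(243), np.int64(246)), (np.int64(257), np.int64(242), np.int64(247)), (np.int64(258), np.int64(237), np.int64(247)), (np.int64(259), np.int64(230), np.int64(247)), (np.int64(260), np.int64(230), np.int64(247)), (np.int64(261), np.int64(231), np.int64(247)), (np.int64(262), np.int64(231), np.int64(242)), (np.int64(263), np.int64(232), np.int64(236))]
[0.49817414 0.19523589 0.07      ]
```

Force rises without further travel at tip height 0.050, so the ejector is on its hard stop, and the drive is out (blue visible in the top view). Retracting straight up.

>>> servo_tool([
  [[1,-0.2,0,-0.35,0],[1,-0.45,0,-0.8,0],[1,-0.75,-0.03,-1.35,0],[1,-1.1,-0.04,-2,0],[1,-1.5,-0.06,-2.7,0]],
])

```text
t: 16.2
tool_pos: [0.5093, 0.2211, 0.1809]
tool_rot: [0.007, 2.655, -0.052]
contact_force: [0.2, -0.2, -1.3]
opening: 0.0206
grip_force: 78.3
```

>>> servo_tool([
  [[1,-1,-0.1,-1.8,0],[1,-2.4,-0.2,-4.4,0],[1,-3.8,-0.3,-7,0],[1,-4.8,-0.3,-8.8,0],[1,-4.8,-0.3,-8.8,0]],
])

```text
t: 16.7
tool_pos: [0.5122, 0.2222, 0.2859]
tool_rot: [0.008, 2.647, -0.049]
contact_force: [-0.3, 0.8, -2.2]
opening: 0.0201
grip_force: 78.4
```

Run:
```python
from h import *
to(.45,-.205,.27)
g=grab("wrist","w9");t=grab("top","t9");s=grab("scene","s9")
# holder rim: top view and scene crops, plus drive
im=t[:,:,::-1];hs=cv2.cvtColor(np.ascontiguousarray(im),cv2.COLOR_BGR2HSV);H,S,V=cv2.split(hs)
m=((H>95)&(H<125)&(S>110)&(V>50))[200:300,195:275];print("blue",m.sum())
a=cv2.resize(np.ascontiguousarray(im[210:290,325:405]),(400,400),interpolation=cv2.INTER_CUBIC)
b=cv2.resize(np.ascontiguousarray(g[:,:,::-1]),(400,300))
c=cv2.copyMakeBorder(b,0,100,0,0,cv2.BORDER_CONSTANT)
cv2.imwrite("pics/c9.png",np.hstack([a,c]))
```

```text
pos [0.5122 0.2222 0.2859] F [-0.3  0.8 -2.2] cm [ 6.380e+00 -4.273e+01 -1.000e-02] z [ 0.474 -0.036 -0.88 ] x [-0.881 -0.003 -0.474] y [ 0.014  0.999 -0.033] q [ 0.37 -0.38  1.99 -0.23  1.09 -1.13]
blue 135
```

>>> servo_tool([
  [[1,1,-5,0,0],[1,2,-10,0,0],[1,3,-15,0,0],[1,4,-20,0,0],[1,5,-25,0,0]],
])

```text
t: 17.35
tool_pos: [0.463, -0.0244, 0.2648]
tool_rot: [0.005, 2.655, -0.05]
contact_force: [0.3, -1.0, -0.9]
opening: 0.0209
grip_force: 78.8
```

```bash
python3 -c "
from h import *
to(.46,-.205,.27)"
```

```text
pos [ 0.463  -0.0244  0.2648] F [ 0.3 -1.  -0.9] cm [  0.11 -18.07   0.06] z [ 0.467 -0.036 -0.884] x [-0.884 -0.005 -0.467] y [ 0.013  0.999 -0.034] q [-0.26 -0.72  2.24  0.09  1.14 -1.85]
```

>>> servo_tool([
  [[1,0,-4,0,0],[1,0,-8,0,0],[1,0,-11,0,0],[1,0,-11,0,0]],
])

```text
t: 17.75
tool_pos: [0.4618, -0.1362, 0.2689]
tool_rot: [0.015, 2.656, -0.051]
contact_force: [0.2, -0.1, -0.3]
opening: 0.0208
grip_force: 79.0
```

Run:
```python
from h import *
to(.455,-.207,.26)
g=grab("wrist","w10")[:,:,::-1]
p=proj("w10",(.449,-.208,.09));print(p)
u,v=int(p[0]),int(p[1]);x0=max(0,u-110);y0=max(0,v-80)
t=cv2.imread("pics/t9.png")
A=cv2.resize(g[y0:y0+200,x0:x0+200],(400,400),interpolation=cv2.INTER_CUBIC)
B=cv2.resize(t[210:290,325:405],(400,400),interpolation=cv2.INTER_CUBIC)
print(x0,y0,g[y0:y0+200,x0:x0+200].shape);cv2.imwrite("pics/c10.png",np.hstack([A,B]))
```

```text
pos [ 0.4618 -0.1362  0.2689] F [ 0.2 -0.1 -0.3] cm [ 1.   -7.06  0.75] z [ 0.466 -0.039 -0.884] x [-0.885  0.002 -0.466] y [ 0.02   0.999 -0.033] q [-0.56 -0.65  2.19  0.24  1.17 -2.16]
(np.float64(196.3058348722976), np.float64(87.55836897259212))
86 7 (200, 200, 3)
```

View pics/c10.png

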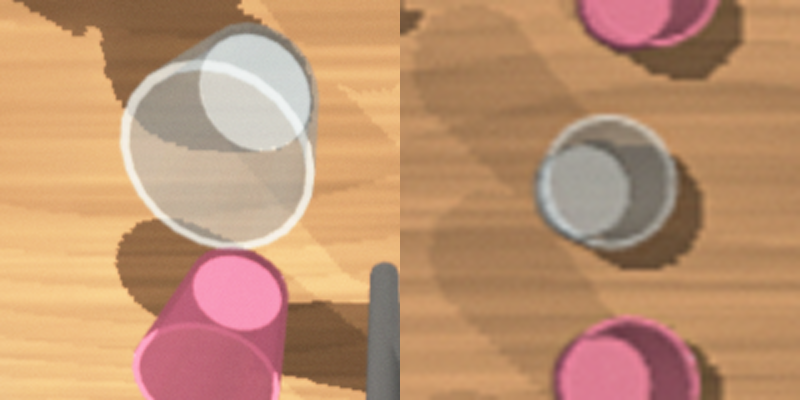

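The holder's rim ellipse is centred at wrist pixel (195,83.5) and top pixel (367,246), and it stands clear of the pink cups.

Run:
```python
from h import *
h=plane("w10",195,83.5,.09);print(h,plane("t9",367.2,246.2,.09))
for u,v in((121,150),(315,160),(200,58),(235,249)):print(plane("w10",u/2+86,v/2+7,.09))
to(h[0]+.0045,h[1]+.0013,.23)
```

```text
[ 0.44565037 -0.2084096   0.09      ] [ 0.45155822 -0.21165907  0.09      ]
[ 0.44407876 -0.24803486  0.09      ]
[ 0.44885946 -0.1690774   0.09      ]
[ 0.41044961 -0.20804261  0.09      ]
[ 0.48942072 -0.20941067  0.09      ]
pos [ 0.462  -0.1345  0.2689] F [ 0.1 -0.2 -1.1] cm [ 2.85 -7.15  3.16] z [ 0.466 -0.037 -0.884] x [-0.885  0.001 -0.466] y [ 0.018  0.999 -0.032] q [-0.56 -0.65  2.19  0.24  1.17 -2.16]
```

>>> servo_tool([
  [[1,0.5,-3,0,0],[1,1.2,-6,1,0],[1,2.4,-7.2,2.4,0],[1,2.5,-7.2,3.3,0],[1,2.5,-7.2,3.3,0]],
])

```text
t: 18.3
tool_pos: [0.455, -0.2046, 0.2301]
tool_rot: [0.007, 2.656, -0.045]
contact_force: [0.8, 0.6, -1.0]
opening: 0.0207
grip_force: 79.2
```

Run:
```python
from h import *
to(.4545,-.2077,.17);to(.4545,-.2077,.126)
grab("wrist","w11")
g=cv2.imread("pics/w11.png");o=ctrl.get_obs()
# shaft pixels: gray low-sat, row 145-160
H,S,V=cv2.split(cv2.cvtColor(g,cv2.COLOR_BGR2HSV))
for y in (138,142,150,170,190): 
    x=np.nonzero((S[y,255:310]<40)&(V[y,255:310]<130))[0]+255;print(y,len(x),x.mean() if len(x) else 0)
print(proj("w11",o["tool_pos"]+[-.0045,-.0013,-.109]))
```

```text
pos [ 0.455  -0.2046  0.2301] F [ 0.8  0.6 -1. ] cm [ 2.85 -0.13  5.3 ] z [ 0.466 -0.033 -0.884] x [-0.885 -0.003 -0.466] y [ 0.013  0.999 -0.031] q [-0.72 -0.55  2.19  0.32  1.12 -2.38]
pos [ 0.455  -0.2046  0.2301] F [ 0.8  0.6 -1. ] cm [4.9  0.01 9.19] z [ 0.466 -0.033 -0.884] x [-0.885 -0.003 -0.466] y [ 0.013  0.999 -0.031] q [-0.72 -0.55  2.19  0.32  1.12 -2.38]
138 0 0
142 13 278.0
150 14 277.5
170 14 277.5
190 17 278.0
(np.float64(279.40607372085117), np.float64(143.7942517469139))
```

Key still in place in the grip. Lowering into the holder.

>>> servo_tool([
  [[1,0.6,-0.1,1.1,0],[1,1.3,-0.2,2.4,0],[1,2,-0.2,3.7,0],[1,2.7,-0.15,5,0],[1,2.85,-0.13,5.3,0]],
])

```text
t: 18.85
tool_pos: [0.4541, -0.2088, 0.1697]
tool_rot: [0.008, 2.656, -0.047]
contact_force: [-0.3, -0.7, -1.0]
opening: 0.0206
grip_force: 79.2
```

>>> servo_tool([
  [[1,0.5,0,0.9,0],[1,1,0.05,1.9,0],[1,1.5,0.1,2.9,0],[1,2,0.14,3.8,0],[1,2,0.14,3.8,0]],
])

```text
t: 19.35
tool_pos: [0.4545, -0.2091, 0.1278]
tool_rot: [0.008, 2.655, -0.047]
contact_force: [-0.2, -0.5, -0.5]
opening: 0.0205
grip_force: 79.2
```

Run:
```python
from h import *
to(.4545,-.2077,.114)
```

```text
pos [ 0.4545 -0.2091  0.1278] F [-0.2 -0.5 -0.5] cm [0.64 0.19 1.22] z [ 0.467 -0.035 -0.884] x [-0.884 -0.003 -0.467] y [ 0.014  0.999 -0.032] q [-0.73 -0.42  2.29  0.37  0.91 -2.47]
```

Tip is about 14 mm above the inner floor; feeling down with small steps.

>>> servo_tool([
  [[1,0.12,0,0.22,0],[1,0.24,0,0.44,0],[1,0.36,0,0.66,0],[1,0.48,0,0.88,0],[1,0.48,0,0.88,0]],
])

```text
t: 19.85
tool_pos: [0.4553, -0.2103, 0.12]
tool_rot: [0.007, 2.652, -0.051]
contact_force: [0.0, 0.5, -0.5]
opening: 0.0205
grip_force: 79.2
```

>>> servo_tool([
  [[1,0.05,0,0.1,0],[1,0.1,0,0.2,0],[1,0.14,0,0.26,0],[1,0.14,0,0.26,0]],
])

```text
t: 20.25
tool_pos: [0.4553, -0.2104, 0.1173]
tool_rot: [0.007, 2.652, -0.051]
contact_force: [-0.3, -0.1, -0.9]
opening: 0.0212
grip_force: 79.2
```

>>> servo_tool([
  [[1,0.05,0,0.1,0],[1,0.1,0,0.2,0],[1,0.14,0,0.26,0],[1,0.14,0,0.26,0]],
])

```text
t: 20.65
tool_pos: [0.4554, -0.2106, 0.1144]
tool_rot: [0.007, 2.652, -0.051]
contact_force: [1.4, -0.3, -0.2]
opening: 0.0205
grip_force: 79.2
```

>>> servo_tool([
  [[1,0.05,0,0.1,0],[1,0.1,0,0.17,0],[1,0.1,0,0.17,0]],
])

```text
t: 20.95
tool_pos: [0.4561, -0.211, 0.1141]
tool_rot: [0.007, 2.65, -0.051]
contact_force: [-2.5, 2.7, 6.2]
opening: 0.0207
grip_force: 80.1
```

>>> servo_tool([
  [[1,-0.05,0,-0.08,0],[1,-0.05,0,-0.08,0]],
], newtons=20)

```text
t: 21.15
tool_pos: [0.4558, -0.2109, 0.1142]
tool_rot: [0.007, 2.65, -0.052]
contact_force: [-0.9, 0.1, 2.8]
opening: 0.0208
grip_force: 79.3
```

>>> servo_tool([
  [[2.3,0,0,0,0],[2.6,0,0,0,0],[3,0,0,0,0],[3.5,0,0,0,0],[4,0,0,0,0]],
])

```text
t: 21.65
tool_pos: [0.4553, -0.2105, 0.1133]
tool_rot: [0.007, 2.652, -0.051]
contact_force: [-0.2, 0.1, 0.2]
opening: 0.04
grip_force: 0.0
```

Run:
```python
from h import *
to(.4545,-.2077,.114)
g=grab("wrist","w12")[:,:,::-1]
H,S,V=cv2.split(cv2.cvtColor(np.ascontiguousarray(g),cv2.COLOR_BGR2HSV))
k,l,st,c=cv2.connectedComponentsWithStats((((H<4)|(H>176))&(S>200)&(V>90)).astype(np.uint8))
print([(st[i].tolist(),c[i].round(1)) for i in range(1,k) if st[i][4]>100])
o=ctrl.get_obs();print(o["opening"],proj("w12",o["tool_pos"]))
```

```text
pos [ 0.4553 -0.2105  0.1133] F [-0.2  0.1  0.2] cm [ 0.03  0.28 -0.11] z [ 0.47  -0.037 -0.882] x [-0.883 -0.004 -0.47 ] y [ 0.014  0.999 -0.035] q [-0.73 -0.4   2.3   0.38  0.88 -2.49]
[([240, 234, 54, 82, 3786], array([268.3, 274.2]))]
0.03992853776220252 (np.float64(276.59892539648223), np.float64(286.384223993633))
```

>>> servo_tool([
  [[4,0,0,-0.6,0],[4,0,0,-1.4,0],[4,0,0,-2.4,0],[4,0,0,-3.6,0],[4,0,0,-5,0]],
])

```text
t: 22.2
tool_pos: [0.4314, -0.2087, 0.1586]
tool_rot: [0.007, 2.651, -0.051]
contact_force: [0.0, -0.4, 0.5]
opening: 0.0398
grip_force: 0.0
```

>>> servo_tool([
  [[4,0,0,-2,0],[4,0,0,-5,0],[4,0,0,-9,0],[4,0,0,-13,0],[4,0,0,-14,0]],
])

```text
t: 22.7
tool_pos: [0.3658, -0.2046, 0.2875]
tool_rot: [0.006, 2.645, -0.062]
contact_force: [0.9, 0.3, 0.1]
opening: 0.0399
grip_force: 0.0
```

Run:
```python
from h import *
to(.4545,-.2077,.114)
def red(f):
    g=cv2.imread(f"pics/{f}.png");H,S,V=cv2.split(cv2.cvtColor(g,cv2.COLOR_BGR2HSV))
    k,l,st,c=cv2.connectedComponentsWithStats((((H<4)|(H>176))&(S>170)&(V>90)).astype(np.uint8))
    print(f,[(st[i].tolist(),c[i].round(1).tolist()) for i in range(1,k) if st[i][4]>15])
for n,f in(("wrist","w13"),("top","t13"),("scene","s13")): grab(n,f);red(f)
p=(.45,-.2085,.09)
print(proj("w13",p),proj("t13",p),proj("s13",p))
t=cv2.imread("pics/t13.png");H,S,V=cv2.split(cv2.cvtColor(t,cv2.COLOR_BGR2HSV));m=((H>95)&(H<125)&(S>110)&(V>50))[200:300,195:275];ys,xs=np.nonzero(m);print("blue",m.sum(),ys.min()+200,ys.max()+200)
d=cv2.absdiff(t,cv2.imread("pics/t0.png")).max(2)
for n,(x,y,w,h) in dict(mug=(157,150,40,40),sp=(222,150,120,24),rim=(350,232,34,30),pinks=(355,270,34,34)).items(): print(n,d[y:y+h,x:x+w].mean().round(1),(d[y:y+h,x:x+w]>60).sum())
```

```text
pos [ 0.3658 -0.2046  0.2875] F [0.9 0.3 0.1] cm [ 0.46  0.58 19.48] z [ 0.476 -0.045 -0.879] x [-0.88  -0.007 -0.476] y [ 0.016  0.999 -0.043] q [-0.91 -0.84  2.26  0.36  1.37 -2.49]
w13 [([266, 166, 22, 31, 567], [276.7, 180.0])]
t13 [([270, 140, 9, 8, 50], [274.5, 144.0]), ([365, 242, 9, 5, 23], [368.4, 245.0])]
s13 [([506, 2, 54, 102, 1142], [540.2, 48.6]), ([150, 232, 10, 14, 107], [154.4, 238.9]), ([299, 285, 15, 25, 253], [306.6, 297.9])]
(np.float64(282.60578457021023), np.float64(167.6118680903772)) (np.float64(366.1515305182642), np.float64(246.7318991050781)) (np.float64(158.13496152239304), np.float64(242.35602740655847))
blue 166 252 264
mug 7.3 0
sp 8.2 0
rim 11.6 36
pinks 73.7 630
```

The key's red grip shows inside the unmoved holder, in both the top (368,245) and scene (154,239) views. The drive is still out, and the mug and spare drives are unchanged. Let it settle, recheck, and hand in.

>>> servo_tool([
  [[4,0,0,-3,0],[4,0,0,-5,0],[4,0,0,-5,0],[4,0,0,-5,0],[4,0,0,-5,0]],
])

```text
t: 23.35
tool_pos: [0.3427, -0.2012, 0.3224]
tool_rot: [0.007, 2.654, -0.046]
contact_force: [0.2, 0.1, -0.6]
opening: 0.0399
grip_force: 0.0
```

Run:
```python
from h import *
grab("scene","s14")
g=cv2.imread("pics/s14.png");H,S,V=cv2.split(cv2.cvtColor(g,cv2.COLOR_BGR2HSV))
k,l,st,c=cv2.connectedComponentsWithStats((((H<4)|(H>176))&(S>170)&(V>90)).astype(np.uint8))
r=[c[i] for i in range(1,k) if st[i][4]>60];print(r,ctrl.get_obs()["contact_force"])
if any(np.hypot(*(q-[154.4,238.9]))<2 for q in r): print(ctrl.finish_job())
```

```text
[array([540.27655838,  48.5118525 ]), array([154.39814815, 238.87962963]), array([306.56862745, 297.88627451])] [-0.60732968  0.10715147  0.67543736]
the job is handed in; nothing more can be done
None
```

The job is handed in at about 23 s: the key pressed the ejector to its hard stop and now stands tip-down in the upright glass holder, the blue drive sticks out of its bay, and the mug and orange drives are untouched; one doubt is that joint 3 read 0.055 rad against its stated 0.06 limit while I pushed the arm past its reach to tilt the tool.

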